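# Click the cutlery caddy onto the drainer rack's rail

### The job

Put the white cutlery caddy back on the grey dish rack: set it down on the rack's deck in front of the rail, low end leading, slide it onto the rail and push it along until the catch under it clicks and holds it against the sprung bumper of the end stop, then let go. Push by feel and stop once it has clicked, without squashing the bumper, and leave the ramekin, the espresso cup and the steel bottle where they are.

Things in the scene. Friction and masses are not known exactly. Their poses are not given: they have to be found in the camera images.
- caddy: White plastic cutlery caddy, loose, about 250 g: open tray 130 mm long (its x), 68 wide (y), 80 high, with a cross handle over the middle. Origin: centre of its underside, z up. Front end (+x, goes first): low wall, 38 mm high, and a 30 x 20 mm slot in the tray floor behind it. Rear and side walls are 51 mm high.
- caddy_grip (a point): Middle of the caddy's handle, 70 mm above its underside: a bar across the caddy (along its y), 68 mm long, 16 mm thick (along x), from 60 to 80 mm above the underside. Only its two end posts, 6 mm wide, join it to the 51 mm high walls.
- caddy_front (a point): Middle of the caddy's front face at underside height, 65 mm ahead of the origin. A channel under the caddy, open at both ends, takes the T-rail: 44 mm wide inside, roof 18 mm above the underside; two bottom lips 6 mm thick with a 24 mm gap run on the deck, under the rail's head. Play 2 to 3 mm.
- rack: Grey plastic dish rack, fixed. Origin: at table height below the tip of the rail's round nose; x along the rail in the push direction, z up. Flat deck, top 24 mm above the table, x = -105 to +260 mm, y = -46 to +144 mm. Teaspoons and 30 mm high pegs stand at y above +50 mm.
- rail_nose (a point): Tip of the steel T-rail's rounded nose, at deck height (24 mm above the rack's origin). Rail on y = 0, x = 0 to 260 mm: head 40 mm wide, 8 to 16 mm above the deck, on an 18 mm stem; nose a half disc. The bare deck before it (x = -105 to 0) is where the caddy is set down.
- bumper (a joint): Black sprung bumper, 40 x 14 mm, on the end stop: a block 64 wide, 48 high clamped on the rail. Home for the caddy's front face lies at rack x = 150 to 200 mm, not reported: feel for it. A catch 25 mm before home takes about 6 N to pass. Value: metres pushed in, 2 N per mm; over 14 mm counts as squashed. Caught, it stays 3 to 5 mm in; uncaught, it pushes the caddy back.
- ramekin: White ceramic ramekin, 86 mm across, 45 mm high, standing on the drainer; origin under its centre. Leave alone.
- espresso_cup: Blue glass espresso cup, 62 mm across, 62 mm high, standing on the drainer; origin under its centre. Leave alone.
- flask: Stainless bottle with a black twist cap lying on its side, 200 mm long along its x, 68 mm thick; origin under its middle. Leave alone.
Mind the look-alikes: they are no part of the job. Several things look just like the caddy: the one meant starts farthest from the robot's base.

How it is judged:
By the outcome, as a careful person would: the job done as asked, in the order asked, and still so for the second after the job is handed in, with the robot touching nothing.
It also fails if it takes over 48 s, if anything falls off the work surface, if the arm or the gripper's body presses on something with over 40 N, if the wrist force passes 120 N, or if a joint passes its speed limit or range.

### The arm

A 7-joint arm with a two-finger parallel gripper is mounted at the origin on the work surface. World frame = base frame: x ahead of the robot, y to its left, z up, the work surface at z = 0. Lengths are in m, angles in degrees, forces in N, time in s.
With the tool pointing down it reaches from about 0.35 to 0.9 m from the base axis. Payload 19.9 kg.
Tool frame: the origin (TCP) lies on the centre line of the jaws, within the pads' length; the fingertips stand 25 mm ahead of it and the grasp point (between the pads) lies 6 mm ahead of it; x points along the fingers, y is the direction in which the jaws open and shut, and the axes are right-handed (so a half turn about x gives the same grasp; the last joint's range is limited). The gripper opens to 85 mm and grips with 20 to 120 N. Pads are 22 mm wide; open, the fingers measure 114 mm over their backs; the gripper's body (76 mm by 85 mm) begins 54 mm behind the grasp point. The pads swing forward as they close: fully open they stand 13 mm farther back than shut.
Start: joints at [-75.373, 23.915, -0.59, 92.452, 0.269, 63.638, -3.037], TCP at [0.183, 0.598, 0.256] pointing down, gripper open.
Joint ranges: [-161.28, 161.28], [-22.2, 115.67], [-73.04, 71.86], [3.21, 147.25], [-68.34, 248.33], [10.77, 114.83], [-161.83, 161.83]. Speed limits (degrees/s): [108.29, 108.29, 136.94, 136.94, 172.46, 172.46, 172.46].

### API

Orientations are given as a 3x3 rotation matrix whose columns are the frame's x, y, z axes.
In Python, from rig import r, imaging gives the robot as it stands.
- The arm moves only by the shell command python3 -m creep 'ROWS'. ROWS is JSON, a list of rows, each a list of 3 entries, a list of its own where there are three numbers: the opening, from 0 (shut) to 1 (fully open), then the shift along the tool's x, y, z in mm, then the turn about the tool's x in degrees. A call has 1 to 20 rows; each row shifts and turns the commanded pose from where the row before left it, along the tool's axes as they then stand; what a row does not reach is not made up. A row lasts 1/10 s, in which the tool goes at most 50 mm and 8.59 degrees, less where a joint would pass 70% of its speed; a pose out of reach is approached as far as the arm can. A call is refused whole if a number of a shift passes 50 or a number of a turn 8.59, either way. A call with a gripper value outside its range is refused whole. The fingers move at their own pace and stop on an object; the grip force is fixed at half the most. Time passes only in rows, so rows that do not move let the fingers close. It gives the time, the measured TCP pose, the force and the opening at its end, in the units of the state.
- r.sense(): the state, without advancing time (a new reading comes with each control period).
- imaging.get_image(name): name is "side" or "top"; returns the picture (400x640x3 uint8, red, green, blue); there is no depth.
- imaging.get_calibration(name): a dict with "K" (3x3 intrinsics, pixels), "dist" ([k1, k2, p1, p2, k3] as OpenCV has them; the pictures are not rectified), "R" (3x3) and "t" (3): a world point X has camera coordinates R X + t. Camera axes: x right, y down, z forward; pixel columns grow to the right and rows downward; lengths in m; the calibration is good to about 2 mm. A picture is of the moment at which its call begins. get_calibration takes no time and is no camera call.
- r.sign_off(): hands the job in, once; it reports no verdict.
The state is a dict: "time_s": time; "joint_pos": joint angles; "qvel": joint speeds; "effort": joint torques, N m; "tcp_pos": TCP position; "tool_rot": TCP orientation; "ft_force": force on the tool from outside, world axes, zero at the start; "ft_torque": the same for the moment, N m; "opening": opening from 0.0 (shut) to 1.0 (fully open).
Only numpy, scipy, OpenCV 4.12 (cv2) and the standard library are available. Lean on these libraries where they do the work, as an engineer would, in place of code of your own. Each camera call takes 0.05 s, during which the arm holds its last target.

## Working session

There is one attempt and no reset: what is moved stays moved. The work goes in short steps, Python scripts to look and compute and a shell command to move; the robot and the scene stay as the last step left them, time stands still between calls to the robot, and variables do not carry over. Pictures are saved under pics/ and viewed, and the job is handed in when it is done.

```bash
ls; mkdir -p pics
python3 - <<'E'
from rig import r, imaging
import cv2
s=r.sense();print(s)
for n in("side","top"):
    cv2.imwrite(f"pics/{n}0.png",imaging.get_image(n)[:,:,::-1]); c=imaging.get_calibration(n);print(n,c)
E
```

```text
pics
{'time_s': 0.0, 'joint_pos': array([-75.37213138,  23.94873285,  -0.59024812,  92.4868521 ,
         0.27003659,  63.63719411,  -3.03717471]), 'qvel': array([-0.06133039, -0.02391387, -0.06741201,  0.00301354,  0.02693367,
       -0.01195541,  0.07783851]), 'effort': array([-8.12419567e-04, -8.64471102e+01,  6.78300038e-01, -4.34908068e+01,
        1.91152375e-02,  7.37237104e-03, -7.02250972e-06]), 'tcp_pos': array([0.18270839, 0.59735812, 0.25564296]), 'tool_rot': array([[-2.63320359e-04,  2.92461596e-01,  9.56277232e-01],
       [-1.21867805e-03,  9.56276462e-01, -2.92461696e-01],
       [-9.99999223e-01, -1.24240519e-03,  1.04609465e-04]]), 'ft_force': array([0.08486222, 0.14244086, 0.1381668 ]), 'ft_torque': array([-0.04398159,  0.00818781,  0.01964328]), 'opening': 0.9947097171687297}
side {'K': array([[468.36978023,   0.        , 320.18652096],
       [  0.        , 468.36978023, 193.16222333],
       [  0.        ,   0.        ,   1.        ]]), 'dist': array([-0.1387969,  0.       ,  0.       ,  0.       ,  0.       ]), 'R': array([[ 0.95670224, -0.29063381,  0.01590027],
       [-0.19846938, -0.69132635, -0.69475016],
       [ 0.21291016,  0.66151331, -0.71907538]]), 't': array([-0.45974222,  0.15116587,  1.14031915])}
top {'K': array([[369.13297951,   0.        , 316.53269303],
       [  0.        , 369.13297951, 205.91633492],
       [  0.        ,   0.        ,   1.        ]]), 'dist': array([-0.08096537,  0.        ,  0.        ,  0.        ,  0.        ]), 'R': array([[ 0.02377629, -0.99956347, -0.01753737],
       [-0.99795726, -0.02269029, -0.05971991],
       [ 0.05929591,  0.01892146, -0.99806111]]), 't': array([0.00385543, 0.46473375, 1.13708015])}
```

View pics/side0.png

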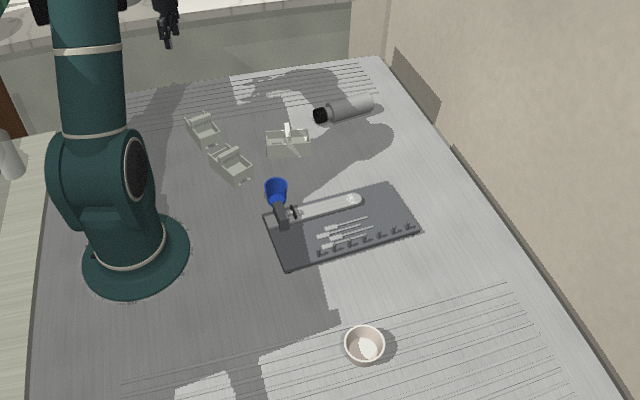

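View pics/top0.png

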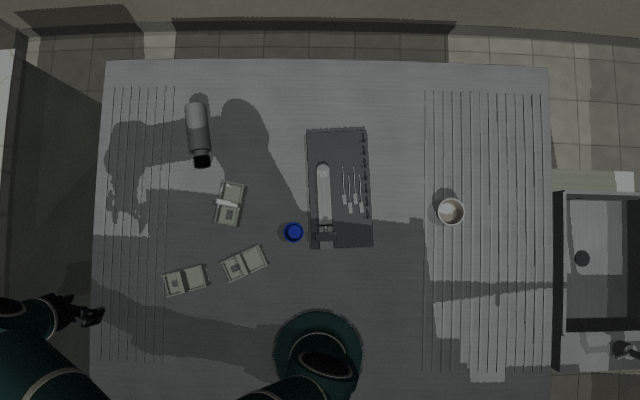

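Run:
```python
import cv2,numpy as np
a=cv2.imread("pics/top0.png")[170:240,195:275];b=cv2.imread("pics/side0.png")[110:170,255:335]
c=cv2.imread("pics/top0.png")[115:255,290:390]
cv2.imwrite("pics/c1.png",np.hstack([cv2.resize(a,(400,350),interpolation=2),cv2.resize(b,(400,350),interpolation=2)]))
cv2.imwrite("pics/c2.png",cv2.resize(c,(420,588),interpolation=2))
```

```text
(no output)
```

View pics/c1.png

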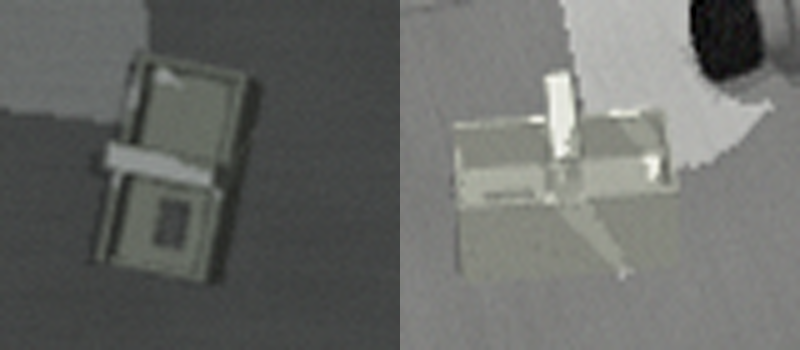

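View pics/c2.png

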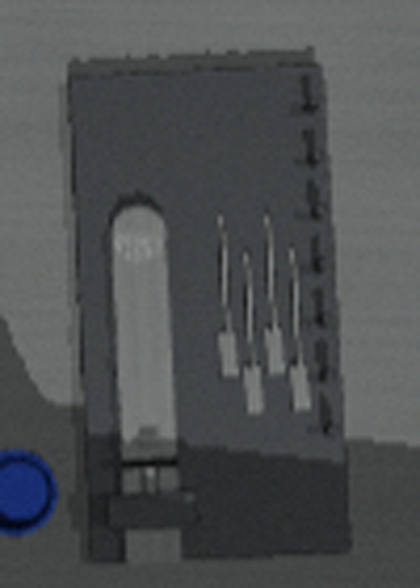

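```bash
cat > h.py <<'E'
from rig import r, imaging
import cv2,numpy as np
def w(cam,uv,z):
    c=imaging.get_calibration(cam);uv=np.array(uv,float).reshape(-1,1,2)
    n=cv2.undistortPoints(uv,c["K"],c["dist"]).reshape(-1,2)
    R,t=np.array(c["R"]),np.array(c["t"]);o=-R.T@t
    d=np.c_[n,np.ones(len(n))]@R
    return o+d*((z-o[2])/d[:,2])[:,None]
def p(cam,X):
    c=imaging.get_calibration(cam)
    return cv2.projectPoints(np.array(X,float).reshape(-1,3),cv2.Rodrigues(c["R"])[0],np.array(c["t"]),c["K"],c["dist"])[0].reshape(-1,2)
E
python3 - <<'E'
from h import *
np.set_printoptions(precision=4,suppress=True)
c1=lambda L:[(195+x/5-.4,170+y/5-.4) for x,y in L]
c2=lambda L:[(290+x/4.2-.4,115+y/4.2-.4) for x,y in L]
print("bar",w("top",c1([(107,155),(212,173)]),.08))
print("rim",w("top",c1([(137,52),(252,72)]),.051),w("top",c1([(97,262),(213,282)]),.038))
print("deck",w("top",c2([(75,75),(322,65),(350,550),(88,562)]),.024))
print("rail",w("top",c2([(137,203),(112,235),(165,235),(122,440),(176,440)]),.04))
print("stop top",w("top",c2([(108,495),(197,493),(108,525),(195,525)]),.072))
E
```

```text
bar [[0.4696 0.3127 0.08  ]
 [0.4603 0.2491 0.08  ]]
rim [[0.5352 0.3053 0.051 ]
 [0.5243 0.2336 0.051 ]] [[0.4063 0.3288 0.038 ]
 [0.3959 0.256  0.038 ]]
deck [[ 0.6943  0.0485  0.024 ]
 [ 0.7058 -0.1359  0.024 ]
 [ 0.3459 -0.1616  0.024 ]
 [ 0.3327  0.0297  0.024 ]]
rail [[ 0.5956 -0.0002  0.04  ]
 [ 0.5716  0.0176  0.04  ]
 [ 0.5724 -0.0211  0.04  ]
 [ 0.4222  0.0068  0.04  ]
 [ 0.4231 -0.0323  0.04  ]]
stop top [[ 0.3826  0.0153  0.072 ]
 [ 0.3855 -0.0471  0.072 ]
 [ 0.3616  0.0148  0.072 ]
 [ 0.363  -0.0462  0.072 ]]
```

```bash
cat >> h.py <<'E'
def T(pose,P):
    x,y,a=pose;P=np.array(P,float);c,s=np.cos(a),np.sin(a)
    return np.c_[x+c*P[:,0]-s*P[:,1],y+s*P[:,0]+c*P[:,1],P[:,2]]
E
python3 - <<'E'
from h import *
from scipy.optimize import least_squares
np.set_printoptions(precision=4,suppress=True)
c1=lambda L:[(195+x/5-.4,170+y/5-.4) for x,y in L]
c2=lambda L:[(290+x/4.2-.4,115+y/4.2-.4) for x,y in L]
M=np.array([(-105,-46,24),(-105,144,24),(260,144,24),(260,-46,24),(0,0,40)])/1000
uv=np.array(c2([(75,75),(322,65),(350,550),(88,562),(137,203)]))
# rail edges: line points (perp only)
e=w("top",c2([(112,235),(165,235),(122,440),(176,440)]),.04);ey=np.array([-.02,.02,-.02,.02])
def f(q):
    r1=(p("top",T(q,M))-uv).ravel()
    d=e[:,:2]-q[:2];ly=-np.sin(q[2])*d[:,0]+np.cos(q[2])*d[:,1]
    return np.r_[r1,(ly-ey)*330*2]
s=least_squares(f,[.595,0,np.pi+.06],loss='soft_l1');q=s.x
print("rack",q,np.degrees(q[2])-180,f(q))
C=np.array([(-65,-34,51),(-65,34,51),(65,-34,38),(65,34,38),(0,-34,80),(0,34,80)])/1000
uc=np.array(c1([(137,52),(252,72),(97,262),(213,282),(107,155),(212,173)]))
g=lambda q:(p("top",T(q,C))-uc).ravel()
k=least_squares(g,[.465,.28,np.pi+.1],loss='soft_l1').x
print("caddy",k,np.degrees(k[2])-180,g(k))
np.save("rack.npy",q);np.save("cad.npy",k)
def draw(cam,out,box,sc):
    im=cv2.imread(f"pics/{cam}0.png");x0,x1,y0,y1=box
    im=cv2.resize(im[y0:y1,x0:x1],None,fx=sc,fy=sc,interpolation=2)
    def pl(P,pose,col,cl=True):
        u=(p(cam,T(pose,np.array(P)/1000))-[x0,y0]+.5)*sc
        cv2.polylines(im,[np.int32(u.round())],cl,col,1)
    pl([(-105,-46,24),(-105,144,24),(260,144,24),(260,-46,24)],q,(0,0,255))
    th=np.linspace(np.pi/2,3*np.pi/2,20)
    pl([(20+20*np.cos(t),20*np.sin(t),40) for t in th]+[(170,-20,40),(170,20,40)],q,(0,255,0))
    pl([(-65,-34,51),(-65,34,51),(8,34,51),(8,-34,51)],k,(0,0,255))
    pl([(65,-34,38),(65,34,38),(65,34,0),(65,-34,0)],k,(255,255,0))
    pl([(-65,-34,0),(-65,34,0),(65,34,0),(65,-34,0)],k,(255,0,255))
    pl([(-8,-34,80),(-8,34,80),(8,34,80),(8,-34,80)],k,(0,255,0))
    cv2.imwrite(out,im)
draw("top","pics/o1.png",(195,390,115,255),4)
draw("side","pics/o2.png",(240,440,100,280),3.3)
E
```

```text
rack [ 0.5943 -0.0007  3.2087] 3.8441718169631542 [-1.1923 -0.5567  0.4694 -0.9106  0.0394  0.4547  0.6301  0.3043  0.1647
  0.4153  0.1751 -0.7146  0.6784  0.0462]
caddy [0.4653 0.2808 2.9789] -9.322111376141208 [ 0.4493  0.0984 -1.0184  0.0989  1.2345 -0.0801 -0.5847  0.0643 -0.5363
 -0.4005  0.5957  0.201 ]
```

View pics/o1.png

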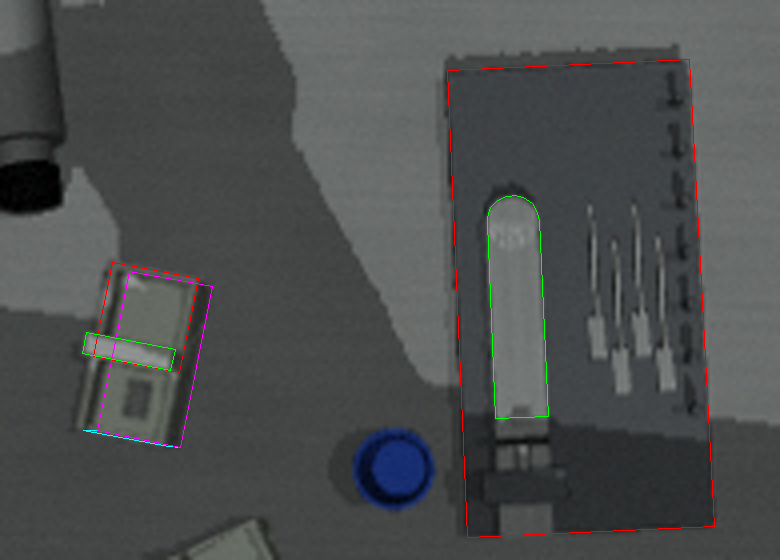

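View pics/o2.png

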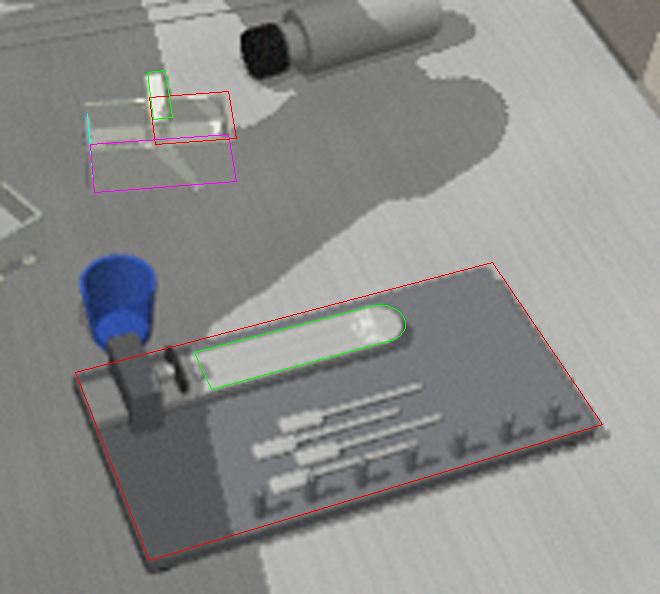

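```bash
python3 -m creep '[[1,[0,-22,36],0],[1,[0,-22,36],0],[1,[0,-22,36],0],[1,[0,-22,36],0],[1,[0,-22,36],0],[1,[0,-22,36],0],[1,[0,-22,36],0],[1,[0,-22,36],0],[1,[0,-22,36],0],[1,[0,-22,36],0]]'; python3 -m creep '[[1,[0,0,0],8.2],[1,[0,0,0],8.2],[1,[0,0,0],8.2],[1,[0,0,0],8.2],[1,[0,0,0],8.2],[1,[0,0,0],8.2],[1,[0,0,0],8.2],[1,[0,0,0],8.2],[1,[0,0,0],8.2],[1,[0,0,0],8.5],[1,[0,0,0],0]]'
cat >> h.py <<'E'
def st():
    s=r.sense();R=s["tool_rot"]
    print("t %.2f"%s["time_s"],"tcp",s["tcp_pos"].round(4),"yang %.2f"%np.degrees(np.arctan2(R[1,1],R[0,1])),"x",R[:,0].round(4),"F",s["ft_force"].round(2),"op %.3f"%s["opening"]);return s
def to(xyz):
    s=st();d=s["tool_rot"].T@(np.array(xyz)-s["tcp_pos"]);print("shift mm",(d*1000).round(1))
E
python3 -c "
from h import *
to([.4646,.2808,.2])"
```

```text
time_s: 1.1
tcp_pos: [0.4635, 0.2805, 0.2562]
tool_rot: [[-0.0, 0.292, 0.956], [-0.0, 0.956, -0.292], [-1.0, -0.0, -0.0]]
ft_force: [0.4, 0.6, -0.2]
opening: 1.0
time_s: 2.2
tcp_pos: [0.4625, 0.282, 0.256]
tool_rot: [[-0.0, 0.986, -0.164], [-0.001, -0.164, -0.986], [-1.0, -0.0, 0.001]]
ft_force: [1.1, -0.5, -0.6]
opening: 0.999
t 2.20 tcp [0.4625 0.282  0.256 ] yang -9.46 x [-3.e-04 -5.e-04 -1.e+00] F [ 1.11 -0.5  -0.55] op 0.999
shift mm [56.   2.3  0.8]
```

```bash
python3 -m creep '[[1,[36,2,1],0],[1,[36,0,0],0],[1,[36,0,0],0],[1,[36,0,0],0],[1,[20,0,0],0],[1,[15,0,0],0],[1,[0,0,0],0]]'
python3 -c "
from h import *
cv2.imwrite('pics/g1.png',cv2.resize(imaging.get_image('side')[80:200,220:360,::-1],None,fx=4,fy=4,interpolation=2))
to([.4646,.2808,.076])"
```

```text
time_s: 2.9
tcp_pos: [0.4639, 0.2802, 0.0758]
tool_rot: [[-0.002, 0.987, -0.159], [-0.002, -0.159, -0.987], [-1.0, -0.002, 0.002]]
ft_force: [0.2, 0.1, 1.1]
opening: 0.998
t 2.95 tcp [0.4645 0.2805 0.0771] yang -9.20 x [-7.e-04 -6.e-04 -1.e+00] F [1.29 1.17 0.03] op 1.001
shift mm [ 1.1  0.1 -0.3]
```

View pics/g1.png

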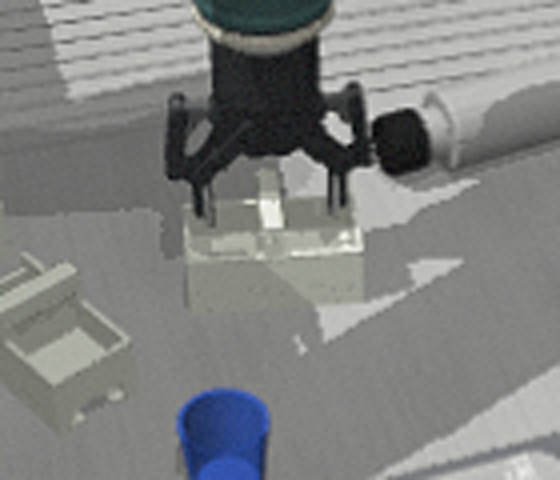

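The side crop shows the open jaws astride the handle (270,200), centred along the caddy. Closing.

```bash
python3 -m creep '[[0,[0,0,0],0],[0,[0,0,0],0],[0,[0,0,0],0],[0,[0,0,0],0],[0,[0,0,0],0],[0,[0,0,0],0],[0,[0,0,0],0],[0,[0,0,0],0],[0,[0,0,0],0],[0,[0,0,0],0]]'
python3 -m creep '[[0,[-10,0,0],0],[0,[-20,0,0],0],[0,[-20,0,0],0],[0,[-20,0,0],0],[0,[0,0,0],0],[0,[0,0,0],0]]'
python3 -c "
from h import *
cv2.imwrite('pics/g2.png',cv2.resize(imaging.get_image('side')[60:200,220:360,::-1],None,fx=4,fy=4,interpolation=2))
st()"
```

```text
time_s: 3.95
tcp_pos: [0.4647, 0.2809, 0.0778]
tool_rot: [[0.0, 0.987, -0.162], [0.0, -0.162, -0.987], [-1.0, 0.0, -0.0]]
ft_force: [-1.6, -0.3, 7.1]
opening: 0.175
time_s: 4.55
tcp_pos: [0.4643, 0.2807, 0.1474]
tool_rot: [[0.0, 0.987, -0.161], [0.0, -0.161, -0.987], [-1.0, 0.0, -0.0]]
ft_force: [0.5, 0.1, -4.7]
opening: 0.178
t 4.60 tcp [0.4641 0.2805 0.1468] yang -9.29 x [-6.e-04 -5.e-04 -1.e+00] F [-0.84 -0.01 -2.52] op 0.176
```

View pics/g2.png

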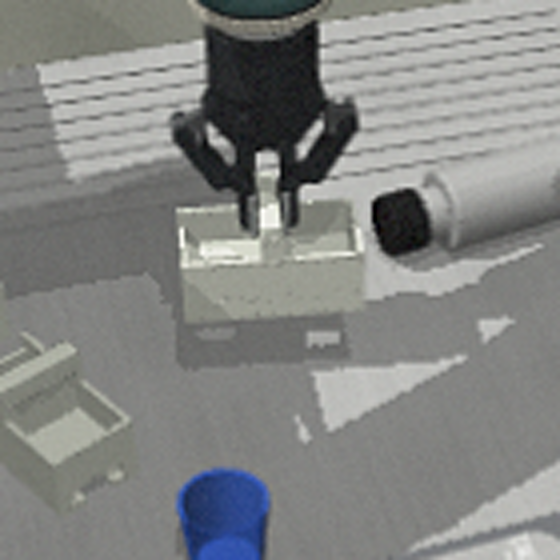

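```bash
python3 -c "
from h import *
q=np.load('rack.npy');X=T(q,[[-.075,0,0]])[0];print(X)
to([X[0],X[1],.147])"
```

```text
[0.66913395 0.00434333 0.        ]
t 4.60 tcp [0.4641 0.2805 0.1468] yang -9.29 x [-6.e-04 -5.e-04 -1.e+00] F [-0.84 -0.01 -2.52] op 0.176
shift mm [-2.000e-01  2.470e+02  2.395e+02]
```

```bash
python3 -m creep '[[0,[0,15,15],0],[0,[0,31,30],0],[0,[0,31,30],0],[0,[0,31,30],0],[0,[0,31,30],0],[0,[0,31,30],0],[0,[0,31,30],0],[0,[0,31,30],0],[0,[0,15,15],0],[0,[0,0,0],-4.4],[0,[0,0,0],-4.4],[0,[0,0,0],-4.3],[0,[0,0,0],0],[0,[0,0,0],0]]'
python3 -c "
from h import *
cv2.imwrite('pics/p_t.png',imaging.get_image('top')[:,:,::-1])
cv2.imwrite('pics/p_s.png',imaging.get_image('side')[:,:,::-1])
to([.6691,.0043,.147])
a=cv2.imread('pics/p_t.png')[85:205,280:380];b=cv2.imread('pics/p_s.png')[130:250,280:420]
cv2.imwrite('pics/p1.png',np.hstack([cv2.resize(a,(400,480),interpolation=2),cv2.resize(b,(400,343),interpolation=2,dst=None) if 0 else cv2.copyMakeBorder(cv2.resize(b,(400,343),interpolation=2),0,137,0,0,0)]))"
```

```text
time_s: 6.0
tcp_pos: [0.6691, 0.0038, 0.1464]
tool_rot: [[-0.001, 0.998, 0.064], [-0.0, 0.064, -0.998], [-1.0, -0.001, 0.0]]
ft_force: [-0.6, 0.7, -3.0]
opening: 0.176
t 6.10 tcp [0.6692 0.0039 0.1468] yang 3.69 x [-7.e-04 -2.e-04 -1.e+00] F [ 0.65 -0.05 -2.46] op 0.178
shift mm [-0.2 -0.1 -0.4]
```

View pics/p1.png

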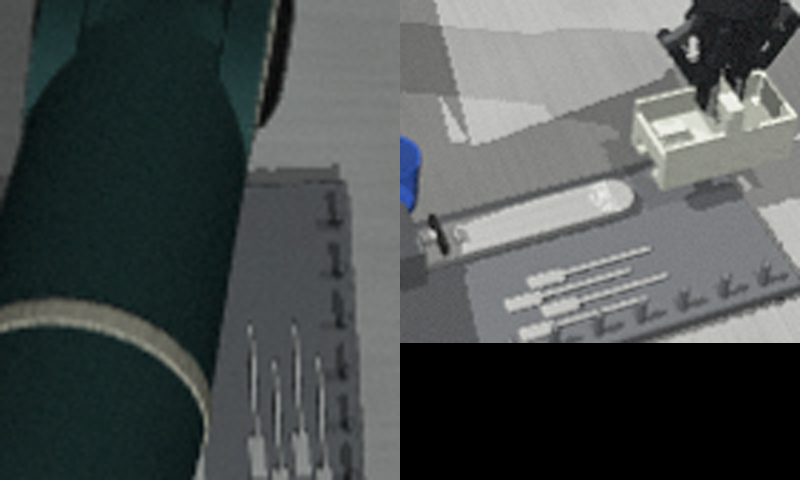

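```bash
cat >> h.py <<'E'
def ov(src,out,pose,z0,box,sc,cam='side',q=None):
    im=cv2.imread(src);x0,x1,y0,y1=box
    im=cv2.resize(im[y0:y1,x0:x1],None,fx=sc,fy=sc,interpolation=2)
    def pl(P,po,col,dz=0,cl=True):
        P=np.array(P,float)/1000;P[:,2]+=dz
        u=(p(cam,T(po,P))-[x0,y0]+.5)*sc
        cv2.polylines(im,[np.int32(u.round())],cl,col,1)
    pl([(-65,-34,51),(-65,34,51),(8,34,51),(8,-34,51)],pose,(0,0,255),z0)
    pl([(65,-34,38),(65,34,38),(65,34,0),(65,-34,0)],pose,(255,0,0),z0)
    pl([(-65,34,0),(65,34,0)],pose,(255,0,255),z0)
    if q is not None:
        th=np.linspace(np.pi/2,3*np.pi/2,20)
        pl([(20+20*np.cos(t),20*np.sin(t),40) for t in th]+[(150,-20,40),(150,20,40)],q,(0,255,0))
    cv2.imwrite(out,im)
E
python3 -c "
from h import *
q=np.load('rack.npy')
ov('pics/p_s.png','pics/p2.png',(.6692,.0039,np.radians(183.7)),.1468-.0778,(350,430,140,210),9.5,q=q)"
```

```text
(no output)
```

View pics/p2.png

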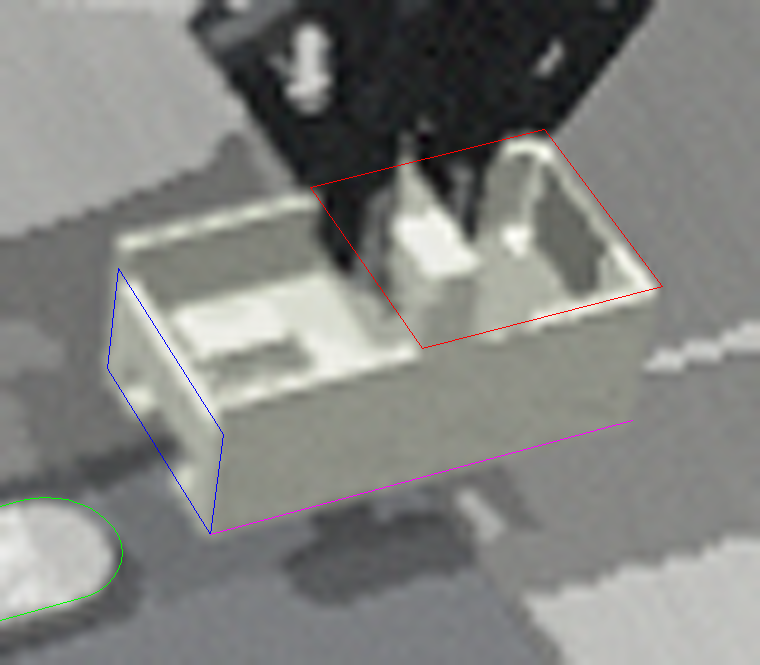

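```bash
python3 -m creep '[[0,[15,0,0],0],[0,[15,0,0],0],[0,[8,0,0],0],[0,[4,0,0],0],[0,[0,0,0],0],[0,[0,0,0],0]]'
python3 -m creep '[[0,[1.5,0,0],0],[0,[0,0,0],0]]'
python3 -m creep '[[0,[1.5,0,0],0],[0,[0,0,0],0]]'
```

```text
time_s: 6.7
tcp_pos: [0.6697, 0.0038, 0.1056]
tool_rot: [[0.0, 0.998, 0.066], [-0.0, 0.066, -0.998], [-1.0, 0.0, 0.0]]
ft_force: [-0.2, -0.5, -2.7]
opening: 0.176
time_s: 6.9
tcp_pos: [0.6696, 0.0039, 0.104]
tool_rot: [[0.0, 0.998, 0.066], [-0.0, 0.066, -0.998], [-1.0, 0.0, 0.0]]
ft_force: [0.1, -0.3, -3.4]
opening: 0.174
time_s: 7.1
tcp_pos: [0.6695, 0.0039, 0.1023]
tool_rot: [[0.0, 0.998, 0.066], [-0.0, 0.066, -0.998], [-1.0, 0.0, 0.0]]
ft_force: [-0.6, -0.7, -3.7]
opening: 0.173
```

```bash
python3 -m creep '[[0,[1,0,0],0],[0,[0,0,0],0]]'
python3 -m creep '[[0,[1,0,0],0],[0,[0,0,0],0]]'
```

```text
time_s: 7.3
tcp_pos: [0.6697, 0.0039, 0.1018]
tool_rot: [[0.001, 0.998, 0.066], [0.0, 0.066, -0.998], [-1.0, 0.001, -0.0]]
ft_force: [-3.0, 0.6, 5.2]
opening: 0.175
time_s: 7.5
tcp_pos: [0.6698, 0.0039, 0.1018]
tool_rot: [[0.001, 0.998, 0.066], [0.0, 0.066, -0.998], [-1.0, 0.001, -0.0]]
ft_force: [-8.9, 0.8, 18.9]
opening: 0.173
```

```bash
python3 -m creep '[[0,[-1.2,0,0],0],[0,[0,0,0],0]]'
python3 -c "
from h import *
cv2.imwrite('pics/d_s.png',imaging.get_image('side')[:,:,::-1])
q=np.load('rack.npy');s=st()
ov('pics/d_s.png','pics/d2.png',(.6698,.0039,np.radians(183.78)),.024,(345,430,140,220),9,q=q)
d=s['tcp_pos'][:2]-q[:2];c,n=np.cos(q[2]),np.sin(q[2]);print('rack x,y',c*d[0]+n*d[1],-n*d[0]+c*d[1],np.degrees(q[2]))"
```

```text
time_s: 7.7
tcp_pos: [0.6696, 0.0039, 0.1018]
tool_rot: [[0.001, 0.998, 0.066], [-0.0, 0.066, -0.998], [-1.0, 0.001, 0.0]]
ft_force: [-3.7, 1.1, 6.4]
opening: 0.178
t 7.75 tcp [0.6696 0.0039 0.1018] yang 3.80 x [ 5.e-04 -1.e-04 -1.e+00] F [-1.87  0.28  5.08] op 0.171
rack x,y -0.07547264152968113 0.0004966829245577143 183.84417181696315
```

View pics/d2.png

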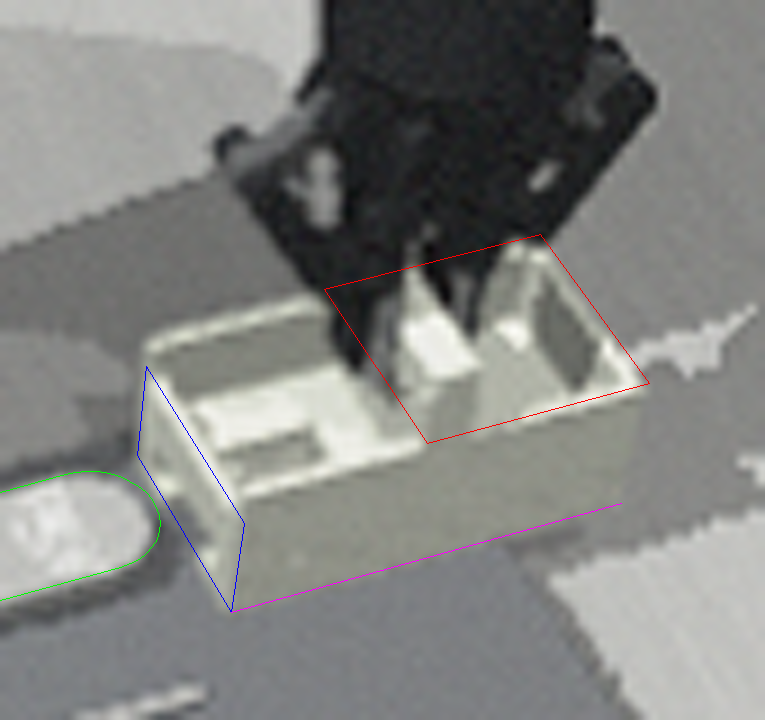

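```bash
python3 -m creep '[[0,[0,-4,0],0],[0,[0,-4,0],0],[0,[0,-4,0],0],[0,[0,-3,0],0]]'
python3 -m creep '[[0,[0,-3,0],0],[0,[0,-3,0],0],[0,[0,-3,0],0]]'
python3 -m creep '[[0,[0,-3,0],0],[0,[0,-3,0],0],[0,[0,-3,0],0]]'
python3 -m creep '[[0,[0,-3,0],0],[0,[0,-3,0],0],[0,[0,-3,0],0]]'
```

```text
time_s: 8.15
tcp_pos: [0.6544, 0.0029, 0.1018]
tool_rot: [[0.001, 0.998, 0.066], [-0.0, 0.066, -0.998], [-1.0, 0.001, 0.0]]
ft_force: [3.9, 0.3, 4.4]
opening: 0.179
time_s: 8.45
tcp_pos: [0.6456, 0.0023, 0.1018]
tool_rot: [[0.001, 0.998, 0.066], [-0.0, 0.066, -0.998], [-1.0, 0.001, 0.0]]
ft_force: [4.4, 0.4, 4.5]
opening: 0.175
time_s: 8.75
tcp_pos: [0.6366, 0.0017, 0.1018]
tool_rot: [[0.001, 0.998, 0.066], [-0.0, 0.066, -0.998], [-1.0, 0.001, 0.0]]
ft_force: [5.4, 0.4, 5.9]
opening: 0.17
time_s: 9.05
tcp_pos: [0.6277, 0.0011, 0.1018]
tool_rot: [[0.001, 0.998, 0.066], [-0.0, 0.066, -0.998], [-1.0, 0.001, 0.0]]
ft_force: [5.9, -0.0, 6.6]
opening: 0.176
```

```bash
python3 -m creep '[[0,[-0.3,-4,0],0],[0,[0,-5,0],0],[0,[0,-5,0],0],[0,[0,-5,0],0],[0,[0,-5,0],0]]'
python3 -m creep '[[0,[0,-5,0],0],[0,[0,-5,0],0],[0,[0,-5,0],0],[0,[0,-5,0],0]]'
python3 -m creep '[[0,[0,-5,0],0],[0,[0,-5,0],0],[0,[0,-5,0],0],[0,[0,-5,0],0]]'
python3 -m creep '[[0,[0,-5,0],0],[0,[0,-5,0],0],[0,[0,-5,0],0],[0,[0,-5,0],0]]'
python3 -c "
from h import *
cv2.imwrite('pics/e_s.png',cv2.resize(imaging.get_image('side')[140:260,240:400,::-1],None,fx=5,fy=5,interpolation=2));st()"
```

```text
time_s: 9.55
tcp_pos: [0.6031, -0.0005, 0.1018]
tool_rot: [[-0.0, 0.998, 0.066], [-0.0, 0.066, -0.998], [-1.0, -0.0, 0.0]]
ft_force: [3.4, 0.1, 2.3]
opening: 0.175
time_s: 9.95
tcp_pos: [0.5832, -0.0018, 0.1018]
tool_rot: [[-0.0, 0.998, 0.066], [-0.0, 0.066, -0.998], [-1.0, -0.0, 0.0]]
ft_force: [3.3, 0.4, 2.5]
opening: 0.179
time_s: 10.35
tcp_pos: [0.5632, -0.0032, 0.1018]
tool_rot: [[-0.0, 0.998, 0.066], [-0.0, 0.066, -0.998], [-1.0, -0.0, 0.0]]
ft_force: [1.7, -0.1, 0.8]
opening: 0.173
time_s: 10.75
tcp_pos: [0.5432, -0.0045, 0.1018]
tool_rot: [[-0.0, 0.998, 0.066], [-0.0, 0.066, -0.998], [-1.0, -0.0, 0.0]]
ft_force: [2.5, -0.9, 0.7]
opening: 0.173
t 10.80 tcp [ 0.5426 -0.0045  0.1018] yang 3.79 x [-6.e-04  0.e+00 -1.e+00] F [-1.9  -0.57  0.89] op 0.181
```

View pics/e_s.png

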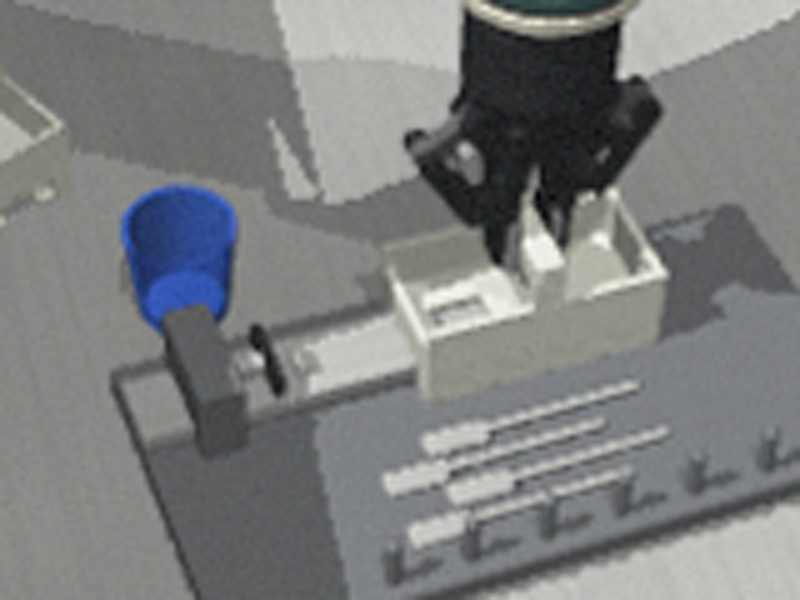

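```bash
for i in 1; do python3 -m creep '[[0,[0,-3,0],0],[0,[0,-2,0],0]]' ; python3 -m creep '[[0,[0,-3,0],0]]'; python3 -m creep '[[0,[0,-3,0],0]]';python3 -m creep '[[0,[0,-3,0],0]]';python3 -m creep '[[0,[0,-3,0],0]]';python3 -m creep '[[0,[0,-3,0],0]]';done | grep -E "tcp|force|time"
```

```text
time_s: 11.0
tcp_pos: [0.5385, -0.0048, 0.1018]
ft_force: [2.6, 0.3, 0.9]
time_s: 11.1
tcp_pos: [0.5356, -0.005, 0.1018]
ft_force: [1.6, 1.4, 0.1]
time_s: 11.2
tcp_pos: [0.5326, -0.0052, 0.1018]
ft_force: [1.9, -0.0, -0.8]
time_s: 11.3
tcp_pos: [0.5295, -0.0054, 0.1018]
ft_force: [1.6, 1.0, -1.2]
time_s: 11.4
tcp_pos: [0.5264, -0.0056, 0.1018]
ft_force: [1.8, 0.6, -0.3]
time_s: 11.5
tcp_pos: [0.5234, -0.0058, 0.1018]
ft_force: [0.9, 0.1, 0.4]
```

```bash
python3 -c "
from h import *
q=np.load('rack.npy')
for z in (.045,.055):
  X=w('side',[(294.5,212)],z)[0];d=X[:2]-q[:2];c,n=np.cos(q[2]),np.sin(q[2]);print(z,c*d[0]+n*d[1],-n*d[0]+c*d[1])"
(python3 -m creep '[[0,[0,-2,0],0]]' ; python3 -m creep '[[0,[0,-2,0],0]]'; python3 -m creep '[[0,[0,-2,0],0]]';python3 -m creep '[[0,[0,-2,0],0]]';python3 -m creep '[[0,[0,-2,0],0]]')| grep -E "tcp|force"
```

```text
0.045 0.18680771916280017 -0.00048521737637869343
0.055 0.18942343899400002 0.008044690862795738
tcp_pos: [0.5214, -0.0059, 0.1018]
ft_force: [1.1, 1.0, -1.3]
tcp_pos: [0.5195, -0.0061, 0.1018]
ft_force: [0.4, 0.9, -1.7]
tcp_pos: [0.5175, -0.0062, 0.1018]
ft_force: [0.5, 0.4, -1.1]
tcp_pos: [0.5155, -0.0063, 0.1018]
ft_force: [0.8, 0.9, -1.9]
tcp_pos: [0.5136, -0.0065, 0.1018]
ft_force: [0.5, -0.9, -2.2]
```

```bash
(python3 -m creep '[[0,[0,-2,0],0],[0,[0,-2,0],0]]' ; python3 -m creep '[[0,[0,-2,0],0]]'; python3 -m creep '[[0,[0,-2,0],0]]';python3 -m creep '[[0,[0,-2,0],0]]';python3 -m creep '[[0,[0,-2,0],0]]';python3 -m creep '[[0,[0,-2,0],0]]')| grep -E "tcp|force"
```

```text
tcp_pos: [0.5095, -0.0067, 0.1018]
ft_force: [0.9, -0.8, -2.2]
tcp_pos: [0.5075, -0.0068, 0.1017]
ft_force: [0.2, 0.4, -2.0]
tcp_pos: [0.5055, -0.007, 0.1018]
ft_force: [-0.2, 0.3, -2.8]
tcp_pos: [0.5036, -0.0071, 0.1018]
ft_force: [0.3, -0.4, -3.0]
tcp_pos: [0.5016, -0.0072, 0.1018]
ft_force: [-0.7, 0.9, -2.5]
tcp_pos: [0.4996, -0.0074, 0.1018]
ft_force: [-0.4, -1.0, -3.0]
```

```bash
(python3 -m creep '[[0,[0.3,-2,0],0]]' ; python3 -m creep '[[0,[0,-2,0],0]]'; python3 -m creep '[[0,[0,-2,0],0]]';python3 -m creep '[[0,[0,-2,0],0]]';python3 -m creep '[[0,[0,-2,0],0]]')| grep -E "tcp|force"
```

```text
tcp_pos: [0.4981, -0.0075, 0.1018]
ft_force: [3.1, -0.5, 1.7]
tcp_pos: [0.4962, -0.0076, 0.1018]
ft_force: [1.6, -0.0, 0.9]
tcp_pos: [0.4941, -0.0078, 0.1018]
ft_force: [2.6, 0.2, 1.4]
tcp_pos: [0.4922, -0.0079, 0.1018]
ft_force: [5.9, 0.1, 2.7]
tcp_pos: [0.4906, -0.008, 0.1019]
ft_force: [5.7, -0.2, 1.2]
```

```bash
(python3 -m creep '[[0,[0,-2,0],0]]' ; python3 -m creep '[[0,[0,-2,0],0]]'; python3 -m creep '[[0,[0,-2,0],0]]';python3 -m creep '[[0,[0,-2,0],0]]';python3 -m creep '[[0,[0,-2,0],0]]';python3 -m creep '[[0,[0,-2,0],0]]')| grep -E "tcp|force"
```

```text
tcp_pos: [0.4887, -0.0081, 0.102]
ft_force: [7.2, 1.0, 1.1]
tcp_pos: [0.4868, -0.0082, 0.102]
ft_force: [7.0, -0.1, 1.4]
tcp_pos: [0.4847, -0.0084, 0.102]
ft_force: [-1.8, -0.3, 0.5]
tcp_pos: [0.4821, -0.0085, 0.1017]
ft_force: [3.8, -0.2, 2.7]
tcp_pos: [0.4801, -0.0087, 0.1017]
ft_force: [4.8, 0.2, 4.1]
tcp_pos: [0.4781, -0.0088, 0.1017]
ft_force: [5.0, -0.1, 5.9]
```

```bash
(python3 -m creep '[[0,[-0.2,-2,0],0]]' ; python3 -m creep '[[0,[0,-2,0],0]]'; python3 -m creep '[[0,[0,-1.5,0],0]]';python3 -m creep '[[0,[0,-1.5,0],0]]';python3 -m creep '[[0,[0,-1,0],0]]';python3 -m creep '[[0,[0,-1,0],0]]')| grep -E "tcp|force"
```

```text
tcp_pos: [0.4757, -0.009, 0.1017]
ft_force: [2.2, 0.2, 2.3]
tcp_pos: [0.4737, -0.0091, 0.1017]
ft_force: [4.1, -0.3, 3.5]
tcp_pos: [0.4722, -0.0092, 0.1017]
ft_force: [4.6, -0.1, 2.4]
tcp_pos: [0.4709, -0.0093, 0.1018]
ft_force: [6.2, 0.0, 2.4]
tcp_pos: [0.4702, -0.0093, 0.1018]
ft_force: [6.9, 0.5, 2.4]
tcp_pos: [0.4689, -0.0094, 0.1018]
ft_force: [4.1, 1.8, 5.0]
```

```bash
(python3 -m creep '[[0,[0,0,0],0]]' ; python3 -m creep '[[0,[0,-1,0],0]]'; python3 -m creep '[[0,[0,-1,0],0]]';python3 -m creep '[[0,[0,-1,0],0]]';python3 -m creep '[[0,[0,-1,0],0]]')| grep -E "tcp|force"
python3 -c "
from h import *
cv2.imwrite('pics/f_s.png',cv2.resize(imaging.get_image('side')[150:250,240:380,::-1],None,fx=5.7,fy=5.7,interpolation=2));st()"
```

```text
tcp_pos: [0.4688, -0.0094, 0.1018]
ft_force: [2.8, 0.2, 6.1]
tcp_pos: [0.4682, -0.0094, 0.1018]
ft_force: [6.6, 0.5, 1.5]
tcp_pos: [0.4677, -0.0094, 0.102]
ft_force: [10.5, 1.3, 1.9]
tcp_pos: [0.4669, -0.0095, 0.102]
ft_force: [11.7, 1.5, 2.2]
tcp_pos: [0.4662, -0.0096, 0.1021]
ft_force: [12.3, 1.3, 1.0]
t 14.95 tcp [ 0.4661 -0.0095  0.1021] yang 3.81 x [ 2.9e-03 -1.0e-04 -1.0e+00] F [11.48  1.    0.93] op 0.174
```

View pics/f_s.png

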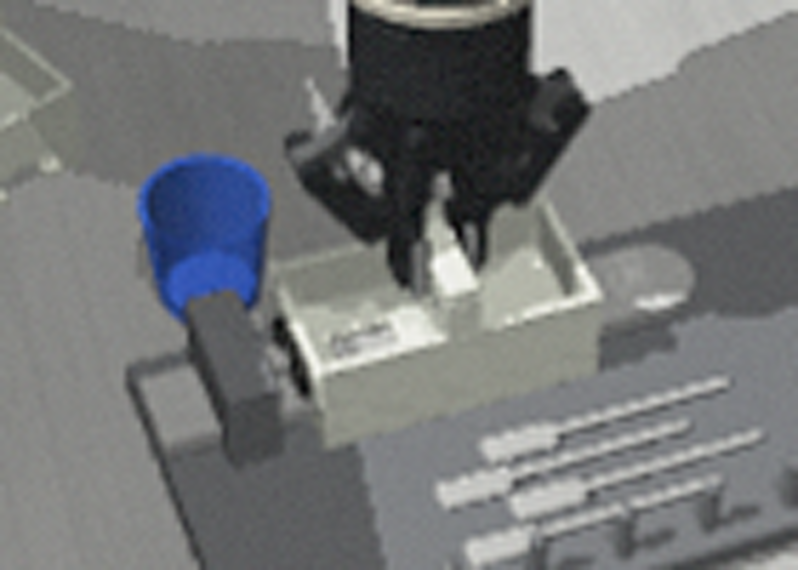

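```bash
(python3 -m creep '[[0,[0,-0.7,0],0]]'; python3 -m creep '[[0,[0,-0.7,0],0]]';python3 -m creep '[[0,[0,-0.7,0],0]]')| grep -E "tcp|force"
```

```text
tcp_pos: [0.4657, -0.0095, 0.1022]
ft_force: [12.2, 0.7, 1.2]
tcp_pos: [0.4652, -0.0096, 0.1023]
ft_force: [12.9, 1.1, 1.7]
tcp_pos: [0.4647, -0.0096, 0.1023]
ft_force: [13.9, 1.7, 1.4]
```

```bash
(python3 -m creep '[[0,[0,-0.7,0],0]]'; python3 -m creep '[[0,[0,-0.7,0],0]]';python3 -m creep '[[0,[0,-0.7,0],0]]')| grep -E "tcp|force"
python3 -c "
from h import *
cv2.imwrite('pics/f_s2.png',cv2.resize(imaging.get_image('side')[190:240,270:330,::-1],None,fx=10,fy=10,interpolation=2));st()"
```

```text
tcp_pos: [0.4641, -0.0096, 0.1024]
ft_force: [15.2, 2.2, 0.9]
tcp_pos: [0.4636, -0.0097, 0.1025]
ft_force: [15.7, 1.7, 1.3]
tcp_pos: [0.4631, -0.0097, 0.1025]
ft_force: [17.6, 1.9, 2.0]
t 15.60 tcp [ 0.4631 -0.0097  0.1025] yang 3.82 x [ 5.4e-03 -1.0e-04 -1.0e+00] F [16.94  2.26  1.19] op 0.175
```

View pics/f_s2.png

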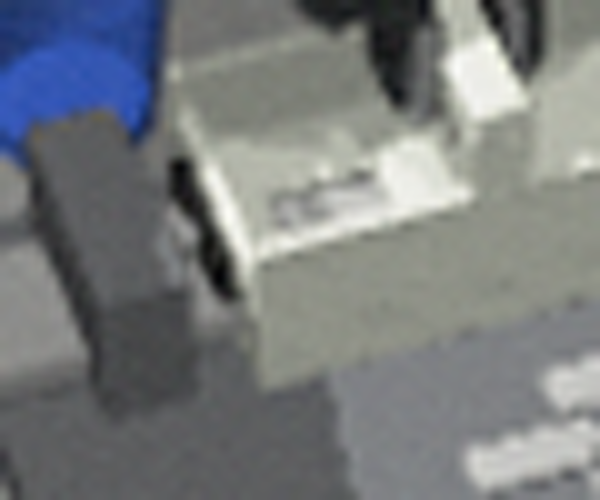

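```bash
(python3 -m creep '[[0,[0,2,0],0],[0,[0,0,0],0]]'; python3 -m creep '[[0,[0,2,0],0],[0,[0,0,0],0]]';python3 -m creep '[[0,[0,1.5,0],0],[0,[0,0,0],0]]';python3 -m creep '[[0,[0,1,0],0],[0,[0,0,0],0]]';python3 -m creep '[[0,[0,1,0],0],[0,[0,0,0],0]]')| grep -E "tcp|force"
```

```text
tcp_pos: [0.4648, -0.0096, 0.1024]
ft_force: [13.9, 2.3, 1.8]
tcp_pos: [0.4663, -0.0095, 0.1022]
ft_force: [11.4, 1.3, 1.2]
tcp_pos: [0.4674, -0.0094, 0.102]
ft_force: [9.6, 1.7, 2.3]
tcp_pos: [0.4679, -0.0094, 0.1019]
ft_force: [7.9, 1.4, 0.4]
tcp_pos: [0.4683, -0.0094, 0.1017]
ft_force: [5.5, 1.6, 3.2]
```

```bash
(python3 -m creep '[[0,[0,0.7,0],0],[0,[0,0,0],0]]'; python3 -m creep '[[0,[0,0.7,0],0],[0,[0,0,0],0]]';python3 -m creep '[[0,[0,0.5,0],0],[0,[0,0,0],0]]';python3 -m creep '[[0,[0,0.5,0],0],[0,[0,0,0],0]]')| grep -E "tcp|force"
```

```text
tcp_pos: [0.4684, -0.0094, 0.1017]
ft_force: [-1.0, 1.9, 10.6]
tcp_pos: [0.4685, -0.0094, 0.1017]
ft_force: [-7.2, 0.2, 16.9]
tcp_pos: [0.4685, -0.0094, 0.1017]
ft_force: [-10.6, 0.1, 21.2]
tcp_pos: [0.4686, -0.0094, 0.1017]
ft_force: [-14.9, 0.0, 27.0]
```

```bash
python3 -m creep '[[0,[-0.4,-1,0],0],[0,[0,-0.8,0],0],[0,[0,0,0],0]]'|grep -E "tcp|force"
python3 -m creep '[[0.5,[0,0,0],0],[0.5,[0,0,0],0],[0.5,[0,0,0],0],[0.5,[0,0,0],0],[0.5,[0,0,0],0],[0.5,[0,0,0],0]]'
python3 -m creep '[[0.5,[-10,0,0],0],[0.5,[-20,0,0],0],[0.5,[-30,0,0],0],[0.5,[-30,0,0],0],[0.5,[-30,0,0],0],[0.5,[0,0,0],0]]'
python3 -c "
from h import *
cv2.imwrite('pics/z_s.png',imaging.get_image('side')[:,:,::-1])
q=np.load('rack.npy')
ov('pics/z_s.png','pics/z2.png',(.4686,-.0094,np.radians(183.8)),.024,(260,390,150,250),6,q=q)"
```

```text
tcp_pos: [0.4685, -0.0094, 0.1019]
ft_force: [3.1, 0.9, -2.6]
time_s: 18.3
tcp_pos: [0.4688, -0.0094, 0.1021]
tool_rot: [[-0.0, 0.998, 0.066], [-0.0, 0.066, -0.998], [-1.0, -0.0, 0.0]]
ft_force: [0.1, 0.2, 0.6]
opening: 0.496
time_s: 18.9
tcp_pos: [0.4703, -0.0095, 0.2261]
tool_rot: [[0.006, 0.998, 0.066], [0.001, 0.066, -0.998], [-1.0, 0.006, -0.001]]
ft_force: [-0.0, 0.2, -0.9]
opening: 0.5
```

View pics/z2.png

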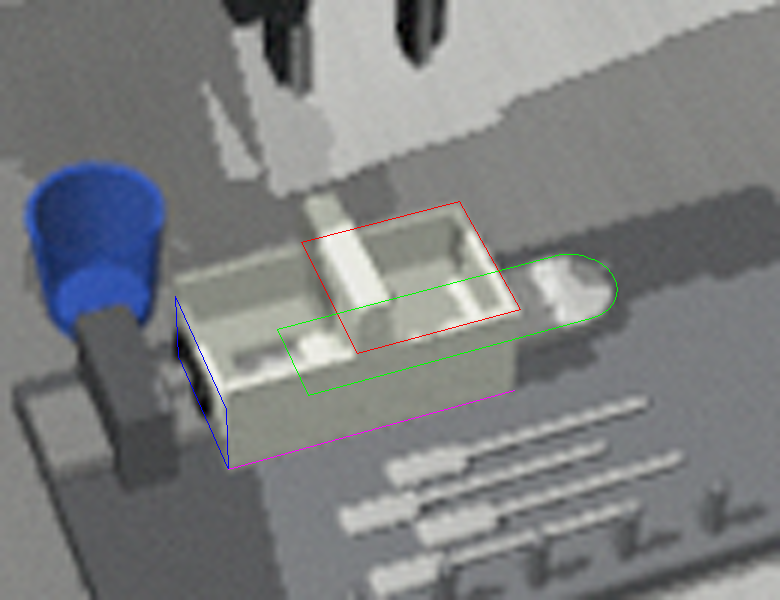

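View pics/z_s.png

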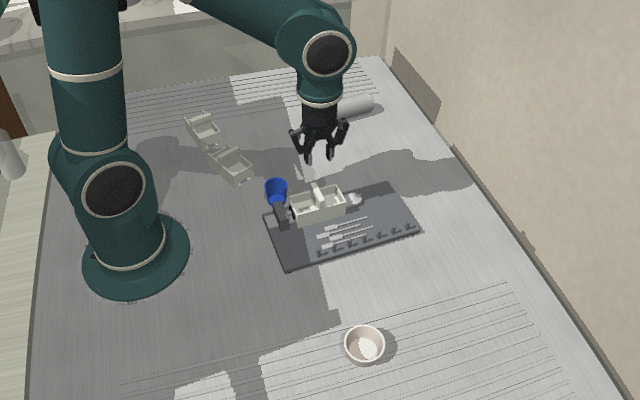

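After letting go, the caddy is still where it was held. Its front corner (229,467) and underside edge match the model at that pose, with its front face against the black bumper. The cup, ramekin and bottle haven't moved, and the gripper is clear.

```bash
python3 -m creep '[[0.5,[0,0,0],0],[0.5,[0,0,0],0],[0.5,[0,0,0],0],[0.5,[0,0,0],0],[0.5,[0,0,0],0]]'|head -1; python3 -c "
from h import *
a=imaging.get_image('side')[:,:,::-1];b=cv2.imread('pics/z_s.png');d=cv2.absdiff(np.ascontiguousarray(a),b)[170:280,255:440];print(d.mean(),d.max());st();print(r.sign_off())"
```

```text
time_s: 19.45
2.1743652743652744 67
t 19.50 tcp [ 0.4687 -0.0094  0.2219] yang 3.79 x [-4.e-04 -2.e-04 -1.e+00] F [0.53 0.26 0.82] op 0.501
the job is handed in; nothing more can be done
None
```

The caddy is caught on the rail against the bumper. I released it and handed the job in at 19.5 s of the 48 s allowed.

**What I did:**
- I picked the caddy farthest from the base, about 0.54 m away.
- I gripped it by the handle and set it down on the deck in front of the rail nose, low end leading.
- I slid it onto the rail with almost no sideways force, then pushed it by feel.

**The click:**
- I felt a bump of about 7 N about 20 mm before the end. The force then dropped at TCP x ≈ 0.469 m, which I now read as the click.
- I was not sure at that moment, so I pushed about 6 mm further, up to 17.6 N. By force I estimate the bumper reached about 8 mm in, under the 14 mm limit, but past where the push should have stopped.

**Last checks:**
- **Catch:** a backward pull of about 15 N did not move the caddy.
- **After release:** about 0.6 s after I let go, the side picture matched the caddy model at the held position.
- **Other objects:** in the side picture the cup, ramekin and bottle look unmoved (by eye), and the gripper is clear of everything.
- **Before handing in:** comparing the rack area with the previous picture gave a mean difference of 2.2 levels, but a few pixels differed by up to 67. I took those to be noise and moving arm shadow and did not look into them.
- **Not seen directly:** the top camera was hidden by the arm during placing, so the fit was judged from the side camera and the force readings only.

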